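# Shut and lock the chute shutter

### The arm

A 6-joint arm with a two-finger parallel gripper is mounted at the origin on the work surface. World frame = base frame: x ahead of the robot, y to its left, z up, the work surface at z = 0. Lengths are in m, angles in rad, forces in N, time in s.
With the tool pointing down it reaches from about 0.25 to 0.85 m from the base axis. Payload 12.5 kg.
Tool frame: the origin (TCP) lies at the centre of the arm's flange, where the gripper is bolted on; the fingertips stand 186 mm ahead of it and the grasp point (between the pads) lies 167 mm ahead of it; z points along the fingers, y is the direction in which the jaws open and shut (so a half turn about z gives the same grasp; the last joint's range is limited). The gripper opens to 93 mm and grips with 3 to 60 N. Pads are 15 mm wide; open, the fingers measure 128 mm over their backs; the gripper's body (75 mm by 188 mm) begins 65 mm behind the grasp point.
Start: joints at [-1.203, 0.351, 1.652, -0, 1.139, -0.085], TCP at [0.241, -0.495, 0.405] pointing down, gripper open.
Joint ranges: [-2.75, 2.75], [-0.79, 2.1], [0.01, 2.65], [-1.57, 4.71], [0.07, 3.14], [-2.87, 2.87]. Speed limits (rad/s): [2.22, 2.22, 2.79, 3.14, 3.14, 3.14].

### API

Orientations are given as a unit quaternion [w, x, y, z].
In Python, from rig import arm gives the robot as it stands.
- The arm moves only by the tool carry_out, never from a script. Its argument "motion" is a list of rows, each a list of 5 numbers: the opening, from -1 (shut) to 1 (fully open), then the shift along the tool's x, y, z in cm, then the turn about the tool's z in rad. In form: [[gripper, dx, dy, dz, twist], ...]. A call has 1 to 12 rows; each row is the pose to reach, as a shift and turn from the pose measured when the call began, along the tool's axes at that moment; what a row does not reach only later rows make up. A row lasts 1/12 s, in which the tool goes at most 41.7 mm and 7.16 degrees, less where a joint would pass 70% of its speed; a pose out of reach is approached as far as the arm can. A call with a gripper value outside its range is refused whole. The fingers move at their own pace and stop on an object; the grip force is fixed at half the most. Time passes only in rows, so rows that repeat a pose let the fingers close. It gives the time, the measured TCP pose, the force and the opening at its end, in the units of the state.
- arm.observe(): the state, without advancing time (a new reading comes with each control period).
- arm.read_camera(name): name is "scene" or "top"; returns a dict with "image" (400x640x3 uint8, red, green, blue), "range_z" (400x640 float32, m along the optical axis (not along the pixel's ray), 0 where there is no reading), "camera_matrix" (3x3 intrinsics, pixels), "k1" (the pictures are not rectified: a ray, as slopes to the right and down, at radius r is drawn at 1 + k1 r^2 times it, then the intrinsics apply), "R" (3x3) and "t" (3): a world point X has camera coordinates R X + t. Camera axes: x right, y down, z forward; pixel columns grow to the right and rows downward; lengths in m; the calibration is good to about 2 mm. A picture is of the moment at which its call begins.
- arm.hand_in(): hands the job in, once; it reports no verdict.
Trained networks look in a picture, given as the dict that the camera call returned (one of the last four; its "shot" number tells which), for a name from the list of things; names that differ only in an ending like _2 or _b are one class to them, and where a whole thing is asked for, a point or a joint stands for the part that bears it (a point fixed in the world has none). Each returns a list of dicts, best first, with "conf" (0 to 1); they miss things now and then, are a little off and sometimes report something else, mostly with a low value. They report only what shows in the picture. A call takes as long as a camera call.
- arm.boxes_of(picture, target): "bbox" ([centre column, centre row, width, height] in pixels, round what is visible of it).
- arm.regions_of(picture, target): "region" (400x640 bool, what is visible of it) and "bbox" ([centre column, centre row, width, height] in pixels, round what is visible of it).
The state is a dict: "t": time; "qpos": joint angles; "qd": joint speeds; "tau": joint torques, N m; "position": TCP position; "tool_rot": TCP orientation; "ft_force": force on the tool from outside, world axes, zero at the start; "wrist_torque": the same for the moment, N m; "opening": opening from 0.0 (shut) to 1.0 (fully open).
Only numpy, scipy, OpenCV 4.12 (cv2) and the standard library are available. Lean on these libraries where they do the work, as an engineer would, in place of code of your own. Each camera call takes 0.05 s, during which the arm holds its last target. There are 200 camera calls.

### The job

Close the red shutter across the mouth of the steel chute and lock it: with the fingertips push the orange square knob away from you along the slot to the corner, then sideways towards the chute right to the end of the short leg, and leave it there. Only push the knob: do not grip it or pull it up. Leave the relay base, contact finger, bobbin and burnisher on the shelf where they are.

Things in the scene. Friction and masses are not known exactly. Their poses are not given: they have to be found in the camera images.
- shelf: Fixed plywood shelf, deck 280 x 390 mm, top 140 mm above the table. Origin at table height. +x is the way the shutter closes (away from the robot, yaw up to 0.4 rad); at the -y end a steel chute slopes into a crate. Aluminium plate, top 20 mm over the deck, with an L slot 13 mm wide: long leg along +x, short leg along -y. Green cheeks and red shutter at y -140..-124 mm stand 48 mm over the deck.
- slot_start (a point): Point on the slot's centre line at the near end of the long leg, at the slot plate's top face (160 mm above the table). Axes as the shelf's. The pin's axis stands here when joint shutter = 0 and joint pin = 0.
- slot_corner (a point): Point on the slot's centre line at the corner of the L, 80 mm along shelf +x from slot_start, at the plate's top face.
- slot_end (a point): Point on the slot's centre line at the end of the short leg, 40 mm along shelf -y from slot_corner, at the plate's top face.
- knob_center (a point): Centre of the orange upright square knob, 24 x 24 mm and 50 mm tall (from 5 mm to 55 mm above the slot plate's top; centre 30 mm above the plate). It stands on the pin follower and does not turn; its faces look along the shelf's x and y axes. It slides stiffly (2 to 5 N) and stays where it is left.
- shutter (a joint): Shutter and knob travel along shelf +x, m: 0 = pin at slot_start (chute open), 0.080 = pin at the corner (chute mouth covered). The pin can go 1.5 mm past each. Starts between 0 and 0.03.
- pin (a joint): Travel of the pin and knob across the shutter along shelf -y, m: 0 = in the long leg, 0.040 = at slot_end (locked); 1.5 mm of play past each. The slot only lets it move off 0 at the corner.
- knob (a joint): Upward travel of the knob on its pin, m: sprung down to 0, comes up to 0.012 if pulled with 4 to 7 N.
- relay_base: Loose worn grey relay base 52 x 40 x 28 mm, lying on the deck; origin at the centre of its underside. To be left alone.
- contact_finger: Loose copper contact finger 52 x 12 x 8 mm, lying on the deck; origin at the centre of its underside. To be left alone.
- bobbin: Loose brass coil bobbin, 32 mm across the flanges, 30 mm tall, standing on the deck; origin at the centre of its underside. To be left alone.
- burnisher: Loose burnisher with a cork handle, 105 x 14 x 14 mm, lying on the deck; origin at its underside. To be left alone.

How it is judged:
On the way, in this order (a step that is already met when the one before it is completed fails the run):
1. the knob is pushed to the corner, the shutter across the mouth (value of joint shutter above 0.074 m and value of joint pin below 0.012 m).
2. the knob is pushed down the short leg to its end (value of joint shutter above 0.075 m and value of joint pin above 0.034 m), for 0.2 s.
At the end, for the whole second after the job is handed in: shutter joint above 0.075 of 0.080 m and pin joint above 0.034 of 0.040 m, at rest, knob down on its pin; the four relay parts within 20 mm of where they lay (all of step 2 and velocity of joint shutter between -0.01 and 0.01 m/s and velocity of joint pin between -0.01 and 0.01 m/s and value of joint knob below 0.002 m and distance of each of relay_base, contact_finger, bobbin, burnisher from where it was at the start of the episode below 0.02 m); the robot touches nothing.
It fails at once if the knob is pulled up more than 4 mm (value of joint knob above 0.004 m).
It fails at once if the knob is gripped: the fingers press on two opposite faces at once ((contact force between the fingers and knob_c0 above 1.5 N and contact force between the fingers and knob_c1 above 1.5 N) or (contact force between the fingers and knob_c2 above 1.5 N and contact force between the fingers and knob_c3 above 1.5 N)).
It fails at once if a part lying on the shelf is disturbed: shifted more than 20 mm (distance of any of relay_base, contact_finger, bobbin, burnisher from where it was at the start of the episode above 0.02 m).
It also fails if it takes over 45 s, if anything falls off the work surface, if the arm or the gripper's body presses on something with over 40 N, if the wrist force passes 120 N, or if a joint passes its speed limit or range.

## Working session

There is one attempt and no reset: what is moved stays moved. The work goes in short steps, Python scripts to look and compute and a tool call to move; the robot and the scene stay as the last step left them, time stands still between calls to the robot, and variables do not carry over. Pictures are saved under pics/ and viewed, about 8 in all and at most 12, crops included, and the job is handed in when it is done.

Besides the shell and the picture viewer there is one more tool, called after "Emit:" by a JSON object that holds its "api" and its "payload", one argument or row to a line. carry_out: Moves the arm, as the interface text tells. Its arguments: {"type":"object","properties":{"motion":{"type":"array","items":{"type":"array","items":{"type":"number"}}}},"required":["motion"]}

```bash
mkdir -p pics; cat > h.py <<'E'
import numpy as np, cv2
from rig import arm
def world(p,mask=None):
    K=p["camera_matrix"];v,u=np.nonzero((p["range_z"]>0)&(mask if mask is not None else True))
    z=p["range_z"][v,u]
    x=(u-K[0,2])/K[0,0];y=(v-K[1,2])/K[1,1]
    a,b=x.copy(),y.copy()
    for _ in range(8):
        f=1+p["k1"]*(a*a+b*b);a,b=x/f,y/f
    C=np.c_[a*z,b*z,z]
    return (C-p["t"])@p["R"],np.c_[u,v]
def save(p,n,crop=None,s=1):
    im=p["image"][:,:,::-1]
    if crop: im=im[crop[1]:crop[3],crop[0]:crop[2]]
    cv2.imwrite("pics/"+n,cv2.resize(im,None,fx=s,fy=s,interpolation=cv2.INTER_CUBIC))
E
python3 - <<'E'
from h import *
np.set_printoptions(precision=4,suppress=True)
for n in("scene","top"):
    p=arm.read_camera(n);save(p,n+"0.png")
    print(n,"cam at",-p["R"].T@p["t"])
    for t in("knob_center","shutter","shelf","relay_base","contact_finger","bobbin","burnisher"):
        for r in arm.regions_of(p,t)[:2]:
            W,_=world(p,r["region"].astype(bool))
            print(t,round(r["conf"],2),np.round(r["bbox"]),len(W),W.min(0) if len(W) else'',W.max(0) if len(W) else '',np.median(W,0))
print(arm.observe())
E
```

```text
scene cam at [0.4507 0.2918 0.8311]
knob_center 0.84 [429. 160.  26.  21.] 327 [ 0.5369 -0.0702  0.1689] [ 0.5603 -0.0458  0.2199] [ 0.548  -0.0497  0.2109]
shutter 0.71 [431. 134.  44.  75.] 1198 [ 0.5369 -0.1824  0.1242] [ 0.6748 -0.0458  0.2199] [ 0.5859 -0.135   0.1785]
shelf 0.7 [363. 174. 276. 282.] 36408 [ 0.4725 -0.4738 -0.0033] [0.8656 0.2557 0.2199] [0.6298 0.0136 0.1408]
relay_base 0.62 [371. 215.  36.  38.] 682 [0.5273 0.0479 0.1434] [0.5838 0.0936 0.1723] [0.5529 0.0749 0.1601]
contact_finger 0.64 [328. 253.  29.  10.] 219 [0.5326 0.1606 0.139 ] [0.5737 0.1989 0.1508] [0.5546 0.1801 0.1457]
bobbin 0.54 [324. 161.  16.  20.] 291 [0.671  0.0498 0.14  ] [0.7012 0.0802 0.1743] [0.685  0.0678 0.1702]
burnisher 0.84 [278. 211.  47.  31.] 349 [0.624  0.1735 0.1391] [0.7211 0.2066 0.1575] [0.6609 0.1911 0.1521]
top cam at [0.5039 0.1376 0.7661]
knob_center 0.58 [460. 227.  34.  22.] 551 [ 0.5383 -0.0828  0.14  ] [ 0.563  -0.0458  0.2171] [ 0.5496 -0.0526  0.2133]
shutter 0.57 [480. 194.  72.  89.] 1883 [ 0.5383 -0.1686  0.1308] [ 0.6694 -0.0458  0.2171] [ 0.5859 -0.1362  0.18  ]
[... 315 characters left out ...]
] [0.5542 0.1775 0.1445]
bobbin 0.88 [361. 139.  26.  27.] 452 [0.6722 0.0488 0.1375] [0.7037 0.0799 0.1726] [0.6845 0.0649 0.1687]
burnisher 0.67 [276. 152.  22.  70.] 504 [0.624  0.1741 0.1368] [0.7272 0.21   0.1559] [0.6627 0.1902 0.1505]
{'t': 0.8, 'qpos': array([-1.2026,  0.3507,  1.6518,  0.    ,  1.1391, -0.0846]), 'qd': array([ 0.0011,  0.0005, -0.0026, -0.0009, -0.0006, -0.0004]), 'tau': array([ -0.0006, -49.7206, -28.547 ,   0.07  ,   0.022 ,  -0.    ]), 'position': array([ 0.2406, -0.4946,  0.4048]), 'tool_rot': array([0.    , 0.9745, 0.2245, 0.    ]), 'ft_force': array([ 0.1544, -0.2371, -0.6986]), 'wrist_torque': array([-0.0206,  0.0378, -0.0124]), 'opening': 1.0039819953208589}
```

```bash
python3 - <<'E'
from h import *
np.set_printoptions(precision=4,suppress=True)
for n in("scene","top"):
    p=arm.read_camera(n)
    r=arm.regions_of(p,"knob_center")[0]
    W,_=world(p,r["region"].astype(bool)); T=W[(W[:,2]>.207)]
    rect=cv2.minAreaRect((T[:,:2]*1000).astype(np.float32));print(n,"knob top",rect,len(T),T[:,:2].min(0),T[:,:2].max(0),np.median(T[:,2]))
    A,uv=world(p)
    # slot plate z~.16
    S=A[(abs(A[:,2]-.16)<.004)&(A[:,0]>.45)&(A[:,1]<.03)&(A[:,1]>-.13)]
    print("plate",cv2.minAreaRect((S[:,:2]*1000).astype(np.float32)),len(S))
    D=A[(abs(A[:,2]-.14)<.004)&(A[:,0]>.4)&(A[:,1]>-.15)]
    print("deck",cv2.minAreaRect((D[:,:2]*1000).astype(np.float32)),len(D))
    M=A[(abs(A[:,2]-.188)<.005)&(A[:,0]>.45)&(A[:,1]<-.05)]
    print("cheeks",cv2.minAreaRect((M[:,:2]*1000).astype(np.float32)),len(M))
    if n=="top": save(p,"top1.png",(380,60,640,320),2.2)
E
```

```text
scene knob top ((549.903076171875, -58.47248077392578), (23.258590698242188, 24.120634078979492), 3.0986948013305664) 189 [ 0.5377 -0.0706] [ 0.5615 -0.0464] 0.2158289051613774
plate ((571.1559448242188, -74.73257446289062), (130.72850036621094, 105.81303405761719), 3.263486623764038) 2807
deck ((623.4168701171875, 47.118896484375), (281.30322265625, 403.5752258300781), 3.139660596847534) 23010
cheeks ((632.6907958984375, -98.89085388183594), (278.06793212890625, 104.12354278564453), 2.653618335723877) 579
top knob top ((550.7510375976562, -59.19721603393555), (23.927383422851562, 25.141267776489258), 2.9677205085754395) 355 [ 0.5384 -0.0719] [ 0.5629 -0.0462] 0.21436036907050368
plate ((572.37548828125, -75.6510009765625), (130.26039123535156, 106.5728530883789), 3.274406909942627) 5355
deck ((625.3809204101562, 42.94709777832031), (281.91461181640625, 395.27294921875), 3.3031232357025146) 37431
cheeks ((633.5604248046875, -97.954833984375), (279.57989501953125, 104.95166015625), 3.1596033573150635) 948
```

View pics/scene0.png

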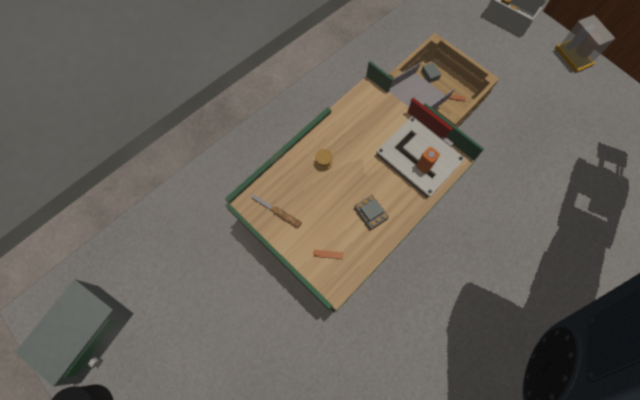

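View pics/top0.png

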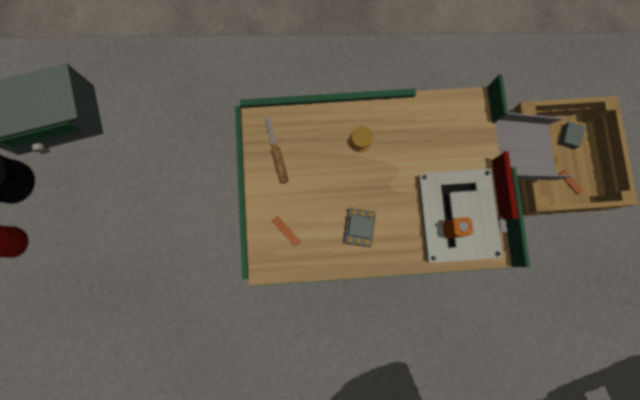

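The scene view shows the knob at about (429,160), with the L slot plate at the chute end. In the top view the knob is at (460,227), the slot corner at about (447,188) and the end at about (476,187). The loose parts are well clear on the left of both views. Next I'll measure the slot and start moving the arm.

```bash
cat >> h.py <<'E'
def ray(p,uv,z):
    K=p["camera_matrix"];x=(uv[:,0]-K[0,2])/K[0,0];y=(uv[:,1]-K[1,2])/K[1,1];a,b=x.copy(),y.copy()
    for _ in range(8):
        f=1+p["k1"]*(a*a+b*b);a,b=x/f,y/f
    d=np.c_[a,b,np.ones_like(a)]@p["R"];c=-p["R"].T@p["t"]
    return c+d*((z-c[2])/d[:,2])[:,None]
E
python3 - <<'E'
from h import *
np.set_printoptions(precision=4,suppress=True)
p=arm.read_camera("top")
g=p["image"].max(2).astype(int)
v,u=np.nonzero(g<70); k=(u>435)&(u<485)&(v>176)&(v<252)
X=ray(p,np.c_[u[k],v[k]].astype(float),.16)
th=0.056
best=None
for th in np.arange(-.1,.2,.005):
    c,s=np.cos(th),np.sin(th);L=X[:,:2]@np.array([[c,-s],[s,c]])
    # width of long leg
    lo=L[L[:,0]<L[:,0].max()-.025]; w=np.std(lo[:,1])
    if best is None or w<best[0]: best=(w,th,L)
w,th,L=best;print("yaw",th,len(L))
xm=L[:,0].max();lo=L[L[:,0]<xm-.025];sh=L[L[:,1]<np.median(lo[:,1])-.012]
print("shelf-axes bounds",L.min(0),L.max(0),"long y",np.percentile(lo[:,1],[2,50,98]),"short x",np.percentile(sh[:,0],[2,50,98]),sh[:,1].min())
R=np.array([[np.cos(th),np.sin(th)],[-np.sin(th),np.cos(th)]])
print("knob in shelf axes",R@[.5503,-.0588])
cx,cy=np.median(sh[:,0]),np.median(lo[:,1])
print("corner world",[cx,cy]@R,"knob goal", [cx,cy-.04]@R)
E
```

```text
yaw 0.025000000000000105 686
shelf-axes bounds [ 0.5255 -0.1151] [ 0.616  -0.0604] long y [-0.077 -0.071 -0.062] short x [0.6057 0.6105 0.6159] -0.11505775563618031
knob in shelf axes [ 0.5487 -0.0725]
corner world [ 0.6121 -0.0557] knob goal [ 0.6131 -0.0957]
```

Emit:
{"api": "carry_out", "payload": {
  "motion": [
    [-1, 0, 0, -1, 0.1],
    [-1, 0, 0, -2, 0.2],
    [-1, 0, 0, -2, 0.3],
    [-1, 0, 0, -2, 0.4],
    [-1, 0, 0, -2, 0.4]
  ]
}}

```text
t: 1.47
position: [0.2406, -0.4945, 0.4249]
tool_rot: [0.0, 1.0, 0.024, 0.0]
ft_force: [-0.5, 0.4, 0.2]
opening: 0.692
```

Emit:
{"api": "carry_out", "payload": {
  "motion": [
    [-1, 2, -3.4, 0, 0],
    [-1, 4, -6.8, 0, 0],
    [-1, 6, -10.2, 0, 0],
    [-1, 8, -13.6, 0, 0],
    [-1, 10, -17, 0, 0],
    [-1, 12, -20.4, 0, 0],
    [-1, 14, -23.8, 0, 0],
    [-1, 16, -27.2, 0, 0],
    [-1, 18, -30.6, 0, 0],
    [-1, 20, -34, 0, 0],
    [-1, 22, -37.4, 0, 0],
    [-1, 24, -41, 0, 0]
  ]
}}

```text
t: 2.47
position: [0.461, -0.0716, 0.4249]
tool_rot: [0.0, 1.0, 0.026, 0.0]
ft_force: [0.7, -1.7, 0.3]
opening: 0.004
```

Emit:
{"api": "carry_out", "payload": {
  "motion": [
    [-1, 0, 0, 0, 0],
    [-1, 0, 0, 0, 0]
  ]
}}

```text
t: 2.63
position: [0.4615, -0.0699, 0.4248]
tool_rot: [0.0, 1.0, 0.029, 0.0]
ft_force: [-0.4, -0.6, -0.0]
opening: 0.009
```

Emit:
{"api": "carry_out", "payload": {
  "motion": [
    [-1, 1.5, -0.5, 2, 0],
    [-1, 3.3, -1.0, 4, 0],
    [-1, 3.3, -1.0, 5.9, 0],
    [-1, 3.3, -1.0, 5.9, 0],
    [-1, 3.3, -1.0, 5.9, 0]
  ]
}}

```text
t: 3.05
position: [0.4934, -0.059, 0.3655]
tool_rot: [0.0, 1.0, 0.03, -0.001]
ft_force: [-0.1, 0.3, 0.1]
opening: 0.007
```

```bash
python3 - <<'E'
from h import *
p=arm.read_camera("top");save(p,"top2.png",(380,60,640,320),2.2)
q=arm.read_camera("scene");save(q,"scene2.png",(340,60,540,240),3)
print(arm.observe()["position"])
E
```

```text
[ 0.49370654 -0.05882949  0.36694647]
```

View pics/scene2.png

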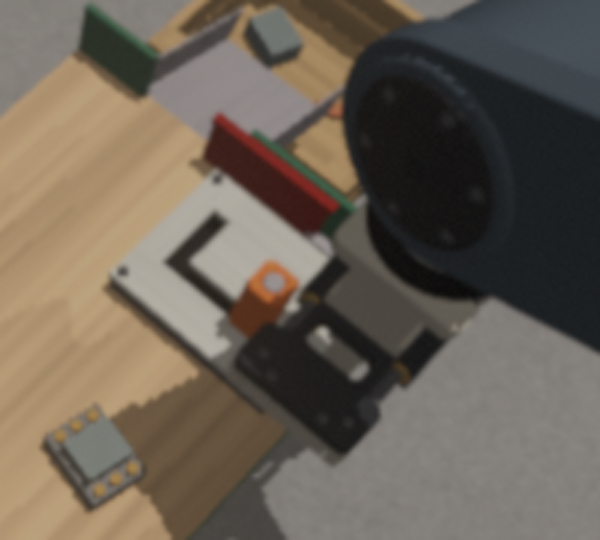

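The hand is in front of the knob at (270,280), clear of the plate, cheeks and parts. Now pushing along the long leg.

Emit:
{"api": "carry_out", "payload": {
  "motion": [
    [-1, 1.5, 0, 0, 0],
    [-1, 2.8, 0, 0, 0],
    [-1, 3.5, 0, 0, 0],
    [-1, 4.2, 0, 0, 0],
    [-1, 4.9, 0, 0, 0],
    [-1, 5.6, 0, 0, 0],
    [-1, 6.3, 0, 0, 0],
    [-1, 7.0, 0, 0, 0],
    [-1, 7.6, 0, 0, 0],
    [-1, 8.2, 0, 0, 0],
    [-1, 8.6, 0, 0, 0],
    [-1, 8.6, 0, 0, 0]
  ]
}}

```text
t: 4.15
position: [0.5803, -0.0537, 0.3669]
tool_rot: [0.0, 1.0, 0.029, 0.001]
ft_force: [0.0, -0.6, -0.4]
opening: 0.009
```

```bash
cat > k.py <<'E'
from h import *
import sys
np.set_printoptions(precision=4,suppress=True)
for n in("scene","top"):
    p=arm.read_camera(n);save(p,sys.argv[1]+n+".png",(340,60,540,240) if n=="scene" else (400,100,600,280),3)
    for r in arm.regions_of(p,"knob_center")[:1]:
        W,_=world(p,r["region"].astype(bool));T=W[abs(W[:,2]-.215)<.006]
        print(n,r["conf"],len(T),(T.min(0)+T.max(0))/2 if len(T) else '',np.ptp(T,0) if len(T) else '')
o=arm.observe();print(o["position"],o["ft_force"],o["t"])
E
python3 k.py a
```

```text
scene 0.58 63 [ 0.6024 -0.0495  0.2141] [0.0195 0.0112 0.0102]
[ 0.5795 -0.0537  0.367 ] [ 0.795   0.2608 -0.564 ] 4.35
```

Emit:
{"api": "carry_out", "payload": {
  "motion": [
    [-1, 0.5, 0, 0, 0],
    [-1, 0.9, 0, 0, 0],
    [-1, 1.1, 0, 0, 0],
    [-1, 1.2, 0, 0, 0]
  ]
}}

```text
t: 4.68
position: [0.5916, -0.053, 0.367]
tool_rot: [0.0, 1.0, 0.029, 0.0]
ft_force: [-7.5, -1.2, 4.4]
opening: 0.005
```

Emit:
{"api": "carry_out", "payload": {
  "motion": [
    [-1, 0.2, 0, 0, 0],
    [-1, 0.2, 0, 0, 0]
  ]
}}

```text
t: 4.85
position: [0.5929, -0.053, 0.367]
tool_rot: [0.0, 1.0, 0.029, -0.002]
ft_force: [-13.9, -1.3, 7.8]
opening: 0.007
```

```bash
python3 k.py b
```

```text
top 0.44 0  
[ 0.5927 -0.053   0.367 ] [-13.3543  -0.7164   8.6811] 5.05
```

View pics/bscene.png

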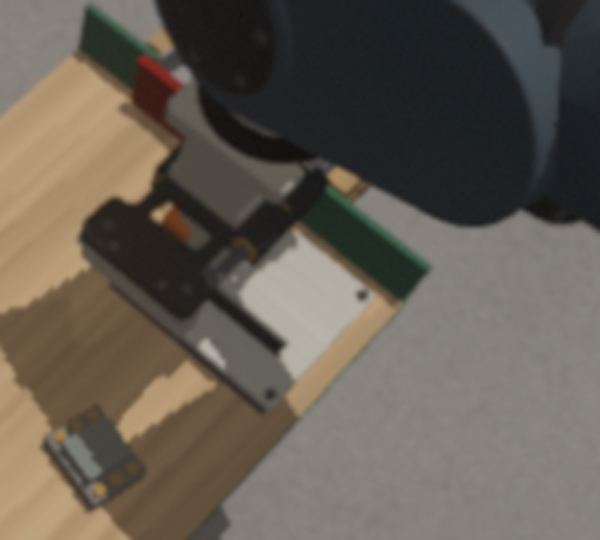

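Force jumped to 13 N, so the pin is at the stop. Backing straight off, then lifting to look.

Emit:
{"api": "carry_out", "payload": {
  "motion": [
    [-1, -1, 0, 0, 0],
    [-1, -3, 0, 0, 0],
    [-1, -5, 0, 0, 0],
    [-1, -7, 0, -2, 0],
    [-1, -9, 0, -5, 0],
    [-1, -12, 0, -6, 0],
    [-1, -12, 0, -6, 0]
  ]
}}

```text
t: 5.63
position: [0.4707, -0.06, 0.4301]
tool_rot: [0.001, 1.0, 0.029, -0.0]
ft_force: [0.1, 0.5, 0.5]
opening: 0.007
```

```bash
python3 k.py c
```

```text
scene 0.73 178 [ 0.6115 -0.055   0.2138] [0.025  0.0247 0.0086]
top 0.92 334 [ 0.6128 -0.0554  0.2133] [0.0251 0.0249 0.0084]
[ 0.4738 -0.06    0.4271] [ 0.2934 -0.1321 -0.3839] 5.8333
```

View pics/ctop.png

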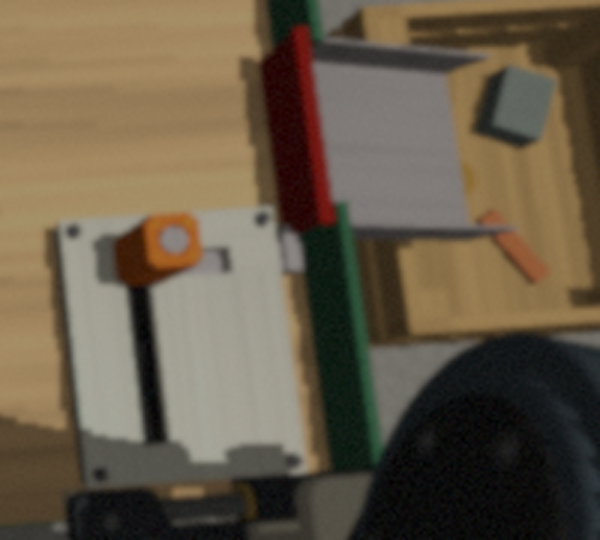

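The knob is at the corner, (0.612, -0.055), and the red shutter covers the chute mouth. Next I'll go to the knob's +y side at height and then lower.

Emit:
{"api": "carry_out", "payload": {
  "motion": [
    [-1, 0, -2.5, 0, 0],
    [-1, 2, -4.7, 0, 0],
    [-1, 5.5, -4.9, 0, 0],
    [-1, 9, -4.9, 0, 0],
    [-1, 12, -4.9, 0, 0],
    [-1, 14, -4.9, 0, 0],
    [-1, 14, -4.9, 2, 0],
    [-1, 14, -4.9, 5, 0],
    [-1, 14, -4.9, 6.1, 0],
    [-1, 14, -4.9, 6.1, 0]
  ]
}}

```text
t: 6.67
position: [0.6104, -0.0027, 0.3619]
tool_rot: [-0.0, 1.0, 0.029, -0.005]
ft_force: [-0.3, 0.1, 0.3]
opening: 0.006
```

```bash
python3 k.py d
```

```text
[ 0.6109 -0.0029  0.3671] [-0.097  -0.3736  0.1955] 6.8667
```

View pics/dtop.png

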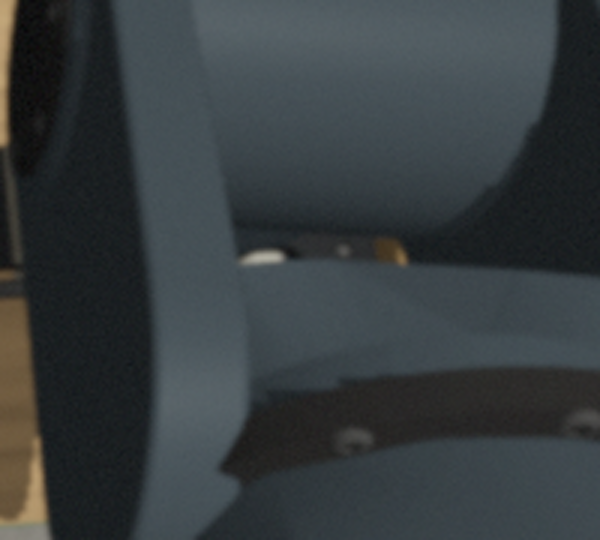

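Emit:
{"api": "carry_out", "payload": {
  "motion": [
    [-1, 0, 1, 0, 0],
    [-1, 0, 1.6, 0, 0],
    [-1, 0, 2.2, 0, 0],
    [-1, 0, 2.8, 0, 0],
    [-1, 0, 3.4, 0, 0],
    [-1, 0, 4.0, 0, 0],
    [-1, 0, 4.6, 0, 0],
    [-1, 0, 5.0, 0, 0],
    [-1, 0, 5.4, 0, 0],
    [-1, 0, 5.6, 0, 0]
  ]
}}

```text
t: 7.7
position: [0.6142, -0.0593, 0.3671]
tool_rot: [0.0, 1.0, 0.029, -0.001]
ft_force: [1.4, 3.1, 2.9]
opening: 0.005
```

Emit:
{"api": "carry_out", "payload": {
  "motion": [
    [-1, 0, 0.3, 0, 0],
    [-1, 0, 0.5, 0, 0]
  ]
}}

```text
t: 7.87
position: [0.6145, -0.0646, 0.3671]
tool_rot: [0.0, 1.0, 0.029, -0.001]
ft_force: [0.6, 3.3, 3.6]
opening: 0.007
```

Emit:
{"api": "carry_out", "payload": {
  "motion": [
    [-1, 0, 0.2, 0, 0],
    [-1, 0, 0.3, 0, 0],
    [-1, 0, 0.3, 0, 0]
  ]
}}

```text
t: 8.12
position: [0.6147, -0.0678, 0.3669]
tool_rot: [0.001, 1.0, 0.029, -0.001]
ft_force: [0.8, 0.8, 0.1]
opening: 0.002
```

Emit:
{"api": "carry_out", "payload": {
  "motion": [
    [-1, 0, 0.2, 0, 0],
    [-1, 0, 0.3, 0, 0],
    [-1, 0, 0.3, 0, 0]
  ]
}}

```text
t: 8.37
position: [0.6148, -0.0697, 0.367]
tool_rot: [-0.001, 1.0, 0.029, -0.001]
ft_force: [0.5, 12.5, 3.3]
opening: 0.007
```

12.5 N, so it's at the end stop. Backing off along +y, lifting and moving away to look.

Emit:
{"api": "carry_out", "payload": {
  "motion": [
    [-1, 0, -1, 0, 0],
    [-1, 0, -3, 0, 0],
    [-1, 0, -5, 0, 0],
    [-1, 0, -5.5, -3, 0],
    [-1, 0, -5.5, -6, 0],
    [-1, -3, -5.5, -7, 0],
    [-1, -7, -5.5, -7, 0],
    [-1, -11, -5.5, -7, 0],
    [-1, -15, -5.5, -7, 0],
    [-1, -18, -5.5, -7, 0],
    [-1, -18, -5.5, -7, 0]
  ]
}}

```text
t: 9.28
position: [0.4279, -0.0253, 0.4371]
tool_rot: [-0.001, 1.0, 0.029, -0.002]
ft_force: [0.9, -0.5, 0.0]
opening: 0.008
```

```bash
python3 k.py e; python3 - <<'E'
from h import *
p=arm.read_camera("top")
for t in("relay_base","contact_finger","bobbin","burnisher"):
    r=arm.regions_of(p,t)
    if r:
        W,_=world(p,r[0]["region"].astype(bool));print(t,np.round(np.median(W,0),4))
E
```

```text
scene 0.7 174 [ 0.6136 -0.0956  0.2144] [0.0245 0.0249 0.0104]
top 0.69 317 [ 0.6149 -0.097   0.213 ] [0.0242 0.0253 0.0077]
[ 0.4328 -0.0255  0.4375] [ 0.5739  0.2664 -0.0901] 9.4833
relay_base [0.5553 0.0709 0.158 ]
contact_finger [0.5527 0.1774 0.1443]
bobbin [0.6852 0.0658 0.1687]
burnisher [0.6641 0.1913 0.1496]
```

View pics/etop.png

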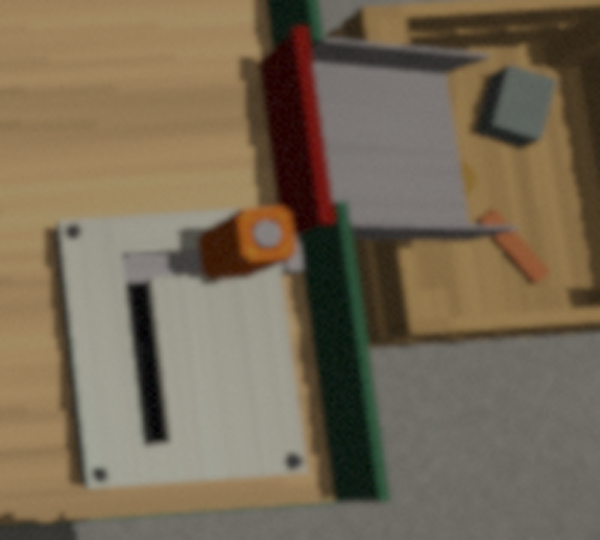

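The knob has moved 41 mm down the short leg, to (265,235) in the crop. The shutter is still across the mouth and the parts haven't moved. Handing in.

```bash
python3 -c "
from rig import arm
print(arm.hand_in())"
```

```text
the job is handed in; nothing more can be done
None
```

The shutter is closed across the chute mouth and locked, and I've handed the job in; it reported no verdict. With the fingers shut, I pushed the knob along the slot to the corner (13 N at the stop). I then went round to its other side and pushed it down the short leg to the end (12.5 N at the stop).

Last checks, with the arm backed clear at about 9.5 s on the clock:
- **Knob position:** it moved from (0.612, -0.055) at the corner to (0.614, -0.096). That is about 41 mm of the short leg's 40 mm plus 1.5 mm of play.
- **Knob height:** its top measured about 0.214 m against 0.215 m expected, so it is down on its pin.
- **Shutter:** the red shutter is still across the mouth in the last picture.
- **Relay parts:** all four measure within about 2 mm of where they lay.

No check failed. The only disagreement was the shelf yaw: the slot's dark edges gave 0.025 rad, while the plate and the knob's travel gave about 0.06. I pushed at about 0.06, and the knob stopped where expected.

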